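# Unstack the desk gadgets onto their docks

## Task

Someone has piled four gadgets into a stack on the desk mat: take the stack apart and put each one, upright, in the middle of the place made for its shape and size - the ridged dial in the small round dish, the pocket drive in the short cradle between its end lips, the round tin in the wide round dish, the big drive in the long cradle between its end lips, each drive lying lengthwise along its cradle. Set things down rather than dropping them, and leave the little potted plant and the rabbit figurine standing where they are.

Things in the scene. Friction and masses are not known exactly. Their poses are not given: they have to be found in the camera images.
- dial: A 3 mm thick grey desk mat covers the working area (x 0.36 to 0.80, |y| < 0.52): its top is at z = 0.003 and every listed thing's support is at or above it. Ridged grey desk dial, an upright cylinder 32 mm in diameter over its ridges (solid diameter 30 mm), 32 mm high, 70 g. At the start the top of the stack, standing on the pocket drive. Origin: centre of its underside; z up along its axis.
- pocket_drive: White pocket drive, a flat block 60 mm (its x) by 34 mm (its y) by 18 mm high with a thin grey band round it near the +x end, 60 g; either way round is fine. At the start second from the top, lying on the tin and turned any way. Origin: centre of its underside.
- tin: Plain closed steel tin, an upright cylinder 58 mm in diameter, 32 mm high, 90 g. At the start third from the top, standing on the big drive. Origin: centre of its underside; z up along its axis.
- big_drive: Aluminium drive, a flat block 108 mm (its x) by 62 mm (its y) by 22 mm high with a black band near the +x end, 200 g; either way round is fine. At the start the bottom of the stack, lying on the desk mat. Origin: centre of its underside.
- small_dish: Small round light-wood dish with a cork floor, fixed: outer diameter 60 mm, inner diameter 50 mm, floor 4 mm above its underside, rim 9 mm above its underside. The place of the dial. Origin: centre of its underside, on the mat.
- short_cradle: Short white plastic cradle with two dark rubber pads, fixed: a strip 88 mm long (its x), 26 mm wide (its y, narrower than the pocket drive), top 6 mm above its underside, with a lip 6 mm thick across each end rising to 13 mm above its underside; 76 mm clear between the lips, long sides open. The place of the pocket drive, lengthwise. Origin: centre of its underside, on the mat.
- wide_dish: Wide round light-wood dish with a cork floor, fixed: outer diameter 88 mm, inner diameter 78 mm, floor 4 mm above its underside, rim 9 mm above its underside. The place of the tin. Origin: centre of its underside, on the mat.
- long_cradle: Long white plastic cradle with two dark rubber pads, fixed: a strip 136 mm long (its x), 50 mm wide (its y, narrower than the big drive), top 6 mm above its underside, with a lip 6 mm thick across each end rising to 14 mm above its underside; 124 mm clear between the lips, long sides open. The place of the big drive, lengthwise. Origin: centre of its underside, on the mat.
- plant: Bystander: small succulent in a tapered concrete pot 58 mm across the top and about 75 mm high with its leaves, loose, 140 g. Not to be moved. Origin: centre of its underside.
- rabbit: Bystander: white rabbit figurine 48 mm across and 80 mm high to its ear tips, loose, 130 g. Not to be moved. (A loose pink computer mouse, 90 x 56 x 32 mm, also lies in the working area.) Origin: centre of its underside.
Mind the look-alikes: they are no part of the job. What is shaped like the wide_dish but blue or green is not meant.

How it is judged:
By the outcome, as a careful person would: the job done as asked, in the order asked, and still so for the second after the job is handed in, with the robot touching nothing.
It also fails if it takes over 118 s, if anything falls off the work surface, if the arm or the gripper's body presses on something with over 40 N, if the wrist force passes 120 N, or if a joint passes its speed limit or range.

## Robot

A 6-joint arm with a two-finger parallel gripper is mounted at the origin on the work surface. World frame = base frame: x ahead of the robot, y to its left, z up, the work surface at z = 0. Lengths are in m, angles in rad, forces in N, time in s.
With the tool pointing down it reaches from about 0.25 to 0.775 m from the base axis. Payload 4 kg.
Tool frame: the origin (TCP) lies between the finger pads; the fingertips stand 8 mm ahead of it and the grasp point (between the pads) lies 11 mm behind it; z points along the fingers, y is the line along which they close (so a half turn about z gives the same grasp; the last joint's range is limited). The gripper opens to 85 mm and grips with 20 to 120 N. Pads are 22 mm wide; open, the fingers measure 114 mm over their backs; the gripper's body (76 mm by 85 mm) begins 54 mm behind the grasp point. The pads swing forward as they close: fully open they stand 13 mm farther back than shut.
Start: joints at [1.136, 0.087, 1.371, -0, 1.684, -0.103], TCP at [0.179, 0.52, 0.239] pointing down, gripper open.
Joint ranges: [-3.1, 3.1], [-0.76, 2.03], [0.27, 2.55], [-1.08, 4.22], [0.17, 2.65], [-2.57, 2.57]. Speed limits (rad/s): [2.79, 2.79, 3.14, 3.14, 3.14, 3.14].

## Interface

Orientations are given as [roll, pitch, yaw] about the fixed x, y, z axes, in that order (R = Rz(yaw) Ry(pitch) Rx(roll)).
In Python, from bench import r, capture, job_done gives the robot as it stands.
- The arm moves only by the tool servo_tool, never from a script. Its argument "targets" is a list of rows, each an object with "delta_pos": the shift along the tool's x, y, z in m, a list of three; "rot": the turn, a rotation vector about the tool's x, y, z in rad, a list of three. In form: [{"delta_pos": [x, y, z], "rot": [wx, wy, wz]}, ...]. A call has 1 to 20 rows; each row shifts and turns the commanded pose from where the row before left it, along the tool's axes as they then stand; what a row does not reach is not made up. A row lasts 1/12 s, in which the tool goes at most 41.7 mm and 7.16 degrees, less where a joint would pass 70% of its speed; a pose out of reach is approached as far as the arm can. A call is refused whole if a number of a shift passes 0.0417 or a number of a turn 0.125, either way. A call with a gripper value outside its range is refused whole. "claw" is the finger opening in m, from 0 to 0.0854, set as the call begins (left out, the last holds). The fingers move at their own pace and stop on an object; "squeeze" is the grip in N (left out, the last holds). Time passes only in rows, so rows that do not move let the fingers close. It gives the time, the measured TCP pose, the force, the opening and the grip force at its end, in the units of the state.
- r.get_obs(): the state, without advancing time (a new reading comes with each control period).
- capture(name): name is "side" or "top" or "wrist"; returns a dict with "image" (400x640x3 uint8, blue, green, red), "z_map" (400x640 float32, m along the optical axis (not along the pixel's ray), 0 where there is no reading), "fx", "fy", "cx", "cy" (pixels), "xyz" and "attitude" of the camera in the world. Camera axes: x right, y up, looking along -z (the intrinsics and any distortion apply to the point x, -y, -z); pixel columns grow to the right and rows downward; lengths in m; the calibration is good to about 2 mm. The wrist camera is an equidistant fisheye: a pixel r from the principal point sees the ray r / f radians off the axis. A picture is of the moment at which its call begins.
- job_done(): hands the job in; it is judged then, once.
The state is a dict: "time_s": time; "joint_positions": joint angles; "joint_velocities": joint speeds; "joint_efforts": joint torques, N m; "eef_pos": TCP position; "orientation": TCP orientation; "force": force on the tool from outside, world axes, zero at the start; "moment": the same for the moment, N m; "grip_width": opening from 0.0 (shut) to 1.0 (fully open); "finger_force": force on a finger pad.
Only numpy, scipy, OpenCV 4.12 (cv2) and the standard library are available. Lean on these libraries where they do the work, as an engineer would, in place of code of your own. Each camera call takes 0.05 s, during which the arm holds its last target. There are 200 camera calls.

## Working session

There is one attempt and no reset: what is moved stays moved. The work goes in short steps, Python scripts to look and compute and a tool call to move; the robot and the scene stay as the last step left them, time stands still between calls to the robot, and variables do not carry over. Pictures are saved under pics/ and viewed, at most 14 in all, crops included, and the job is handed in when it is done.

Besides the shell and the picture viewer there is one more tool, called after "Call:" as name([rows], argument=value, ...), one row to a line, values as JSON. servo_tool: Moves the arm, as the interface text tells. Its arguments: {"type":"object","properties":{"targets":{"type":"array","items":{"type":"object","properties":{"delta_pos":{"type":"array","items":{"type":"number"}},"rot":{"type":"array","items":{"type":"number"}}}}},"claw":{"type":"number"},"squeeze":{"type":"number"}},"required":["targets"]}

```bash
ls; mkdir -p pics
cat > h.py <<'E'
import numpy as np, cv2
from bench import r, capture
from scipy.spatial.transform import Rotation as R
def Rm(a):
    a=np.array(a,float)
    if a.shape==(3,3): return a
    return R.from_euler('xyz',a).as_matrix() if a.size==3 else R.from_quat(a).as_matrix()
def cloud(c):
    z=c['z_map']; v,u=np.mgrid[0:z.shape[0],0:z.shape[1]]
    p=np.stack([(u-c['cx'])/c['fx']*z,-(v-c['cy'])/c['fy']*z,-z],-1)
    return p@Rm(c['attitude']).T+np.array(c['xyz'])
def ray(c,u,v,h):
    d=Rm(c['attitude'])@np.array([(u-c['cx'])/c['fx'],-(v-c['cy'])/c['fy'],-1]); o=np.array(c['xyz'])
    return o+d*(h-o[2])/d[2]
E
python3 - <<'E'
from h import *
print(r.get_obs())
for n in('top','side'):
    c=capture(n); cv2.imwrite(f'pics/{n}0.png',c['image']); print(n,{k:v for k,v in c.items() if k not in('image','z_map')})
    np.savez(f'{n}0.npz',**c)
E
```

```text
pics
{'time_s': 0.0, 'joint_positions': array([ 1.13586912e+00,  8.79501768e-02,  1.37229485e+00, -1.36095003e-05,
        1.68361569e+00, -1.03090845e-01]), 'joint_velocities': array([ 0.00019849,  0.00023523, -0.00024816,  0.00018879,  0.00094671,
       -0.00026586]), 'joint_efforts': array([ 3.78532723e-04, -3.51857865e+01, -3.13273537e+01,  5.06608899e-06,
        1.08954823e-02,  3.49520413e-06]), 'eef_pos': array([0.1789713 , 0.51953918, 0.23812117]), 'orientation': array([-3.13933524e+00, -2.19947353e-04,  2.80975452e+00]), 'force': array([0.06819932, 0.55516162, 0.11864042]), 'moment': array([ 0.01530072, -0.00101055,  0.01209206]), 'finger_force': 0.0, 'grip_width': 1.0000055406312764}
top {'fx': 420.0280751966372, 'fy': 420.0280751966372, 'cx': 323.7188993323054, 'cy': 197.46583599122053, 'xyz': array([ 0.27792688, -0.04483755,  1.20254503]), 'attitude': array([ 0.17741059,  0.0222951 , -1.56971241])}
side {'fx': 473.6620949717487, 'fy': 473.6620949717487, 'cx': 324.4279974528511, 'cy': 199.27102587386403, 'xyz': array([0.16639389, 0.92163797, 0.71290884]), 'attitude': array([ 1.00879522,  0.00936794, -2.81814693])}
```

View pics/top0.png

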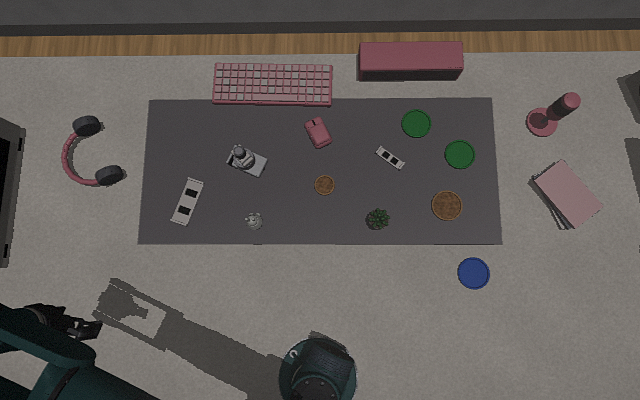

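View pics/side0.png

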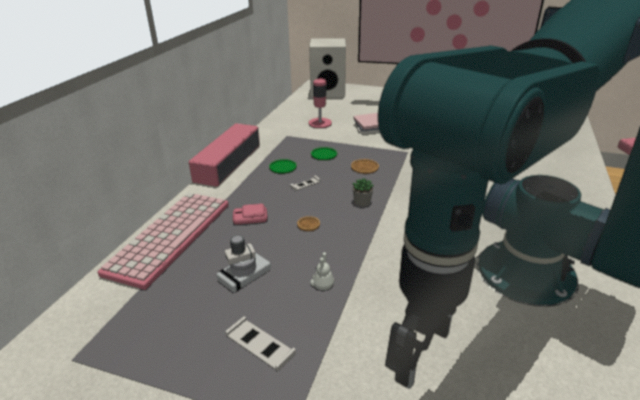

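The top view shows the stack at (245,158), with the plant at (377,218), the rabbit at (254,221) and the mouse at (318,132). Candidates:
- **Wide dish:** brown (447,205) is chosen. Green (416,124), green (459,154) and blue (473,273) are look-alikes.
- **Small dish:** brown (324,185).
- **Long cradle:** (187,201).
- **Short cradle:** (390,157).

```bash
cat > m1.py <<'E'
from h import *
c=dict(np.load('top0.npz')); P=cloud(c); im=c['image']; hsv=cv2.cvtColor(im,cv2.COLOR_BGR2HSV)
def near(u,v,s):
    m=np.zeros(im.shape[:2],bool); m[v-s:v+s,u-s:u+s]=1; return m
mat=near(280,225,8); print('mat z',np.median(P[mat][:,2]))
# dishes: brown mask
br=(hsv[...,0]>5)&(hsv[...,0]<25)&(hsv[...,1]>90)
for n,u,v,h in(('small',324,185,.012),('wide',447,205,.012)):
    m=(br&near(u,v,25)).astype(np.uint8); k=max(cv2.findContours(m,0,1)[0],key=cv2.contourArea)
    Q=np.array([ray(c,*p,h)[:2] for p in k[:,0,:].astype(float)],np.float32)
    (x,y),(a,b),t=cv2.fitEllipse(Q); print(n,x,y,'diam',a,b)
g=hsv[...,1]<60
for n,u,v,s,h in(('long',187,201,30,.012),('short',390,157,20,.012)):
    m=(g&(hsv[...,2]>130)&near(u,v,s)).astype(np.uint8); m=cv2.morphologyEx(m,cv2.MORPH_CLOSE,np.ones((13,13)))
    k=max(cv2.findContours(m,0,1)[0],key=cv2.contourArea)
    Q=np.array([ray(c,*p,h)[:2] for p in k[:,0,:].astype(float)],np.float32)
    q=cv2.minAreaRect(Q); b=cv2.boxPoints(q); e=b[1]-b[0] if np.linalg.norm(b[1]-b[0])>np.linalg.norm(b[2]-b[1]) else b[2]-b[1]
    print(n,q[0],q[1],'yaw',np.degrees(np.arctan2(e[1],e[0]))%180)
s=near(245,158,30)
for n,lo,hi in(('dial',.095,.115),('pocket',.066,.085),('tin',.048,.062),('big',.015,.033)):
    m=s&(P[...,2]>lo)&(P[...,2]<hi); Q=P[m].astype(np.float32)
    q=cv2.minAreaRect(np.ascontiguousarray(Q[:,:2])); b=cv2.boxPoints(q); e=b[1]-b[0] if np.linalg.norm(b[1]-b[0])>np.linalg.norm(b[2]-b[1]) else b[2]-b[1]
    print(n,m.sum(),'z',np.median(Q[:,2]),'c',q[0],q[1],'yaw',np.degrees(np.arctan2(e[1],e[0]))%180)
for n,u,v in(('rabbit',254,221),('plant',377,218),('mouse',318,132)):
    m=near(u,v,18)&(P[...,2]>.015); Q=P[m]; print(n,Q[:,:2].min(0),Q[:,:2].max(0),Q[:,2].max())
crop=[im[v-35:v+35,u-45:u+45] for u,v in((245,158),(187,201),(324,185),(390,157),(447,205),(377,218))]
t=np.vstack([np.hstack(crop[:3]),np.hstack(crop[3:])]); cv2.imwrite('pics/crop.png',cv2.resize(t,(780,404),interpolation=2))
E
python3 m1.py
```

```text
mat z 0.003452471343918795
small 0.5294681787490845 -0.019353436306118965 diam 0.05573952943086624 0.05691223591566086
wide 0.46881282329559326 -0.3682720959186554 diam 0.08376084268093109 0.0842546671628952
long (0.48197200894355774, 0.37865012884140015) (0.0502316877245903, 0.13410361111164093) yaw 160.03064
short (0.6100499629974365, -0.2103363275527954) (0.08587394654750824, 0.02628391981124878) yaw 53.396957
dial 107 z 0.10734283 c (0.6039395928382874, 0.2121332287788391) (0.027994748204946518, 0.02977553941309452) yaw 129.69684
pocket 134 z 0.074446 c (0.6021724939346313, 0.21092233061790466) (0.0606238879263401, 0.03369147330522537) yaw 44.91904
tin 113 z 0.05664792 c (0.5962656736373901, 0.20837566256523132) (0.04983912408351898, 0.05711035430431366) yaw 127.502655
big 379 z 0.025112154 c (0.5998389720916748, 0.20722734928131104) (0.10849054157733917, 0.062469106167554855) yaw 65.09023
rabbit [ 0.27792688 -0.04483755] [0.44617139 0.20266039] 1.202545028649232
plant [ 0.27792688 -0.19788298] [ 0.45227828 -0.04483755] 1.202545028649232
mouse [ 0.27792688 -0.04483755] [0.7356927  0.04053001] 1.202545028649232
```

View pics/crop.png

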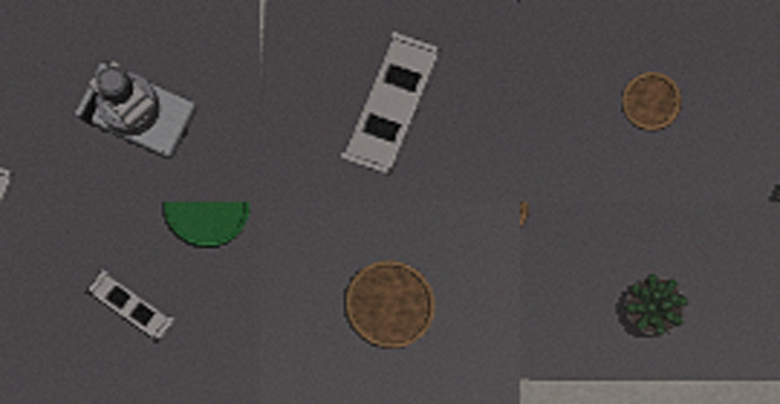

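Crops confirm the choices: the stack, the long cradle, the brown small dish, the white short cradle, the brown wide dish (green excluded) and the plant. Measured heights and sizes match the listed dimensions. I'll start moving with the rotation.

Call:
servo_tool([
  {"delta_pos":[0,0,0],"rot":[0,0,0.124]},
  {"delta_pos":[0,0,0],"rot":[0,0,0.12]},
  {"delta_pos":[0,0,0],"rot":[0,0,0.12]},
  {"delta_pos":[0,0,0],"rot":[0,0,0.12]},
  {"delta_pos":[0,0,0],"rot":[0,0,0.12]},
  {"delta_pos":[0,0,0],"rot":[0,0,0.12]},
  {"delta_pos":[0,0,0],"rot":[0,0,0.12]},
  {"delta_pos":[0,0,0],"rot":[0,0,0.12]},
  {"delta_pos":[0,0,0],"rot":[0,0,0.12]},
  {"delta_pos":[0,0,0],"rot":[0,0,0.12]},
  {"delta_pos":[0,0,0],"rot":[0,0,0.12]},
  {"delta_pos":[0,0,0],"rot":[0,0,0.12]},
  {"delta_pos":[0,0,0],"rot":[0,0,0.12]},
  {"delta_pos":[0,0,0],"rot":[0,0,0.12]},
  {"delta_pos":[0,0,0],"rot":[0,0,0.12]},
  {"delta_pos":[0,0,0],"rot":[0,0,0.12]},
  {"delta_pos":[0,0,0],"rot":[0,0,0.1]},
], claw=0.06)

```text
time_s: 1.52
eef_pos: [0.179, 0.5197, 0.2386]
orientation: [3.141, 0.001, 0.78]
force: [-0.0, -0.7, 0.2]
grip_width: 0.702
finger_force: 0.0
```

Call:
servo_tool([
  {"delta_pos":[0.0055,0.034,0],"rot":[0,0,0]},
  {"delta_pos":[0.0055,0.034,0],"rot":[0,0,0]},
  {"delta_pos":[0.0055,0.034,0],"rot":[0,0,0]},
  {"delta_pos":[0.0055,0.034,0],"rot":[0,0,0]},
  {"delta_pos":[0.0055,0.034,0],"rot":[0,0,0]},
  {"delta_pos":[0.0055,0.034,0],"rot":[0,0,0]},
  {"delta_pos":[0.0055,0.034,0],"rot":[0,0,0]},
  {"delta_pos":[0.0055,0.034,0],"rot":[0,0,0]},
  {"delta_pos":[0.0055,0.034,0],"rot":[0,0,0]},
  {"delta_pos":[0.0055,0.034,0],"rot":[0,0,0]},
  {"delta_pos":[0.0055,0.034,0],"rot":[0,0,0]},
  {"delta_pos":[0.0055,0.034,0],"rot":[0,0,0]},
  {"delta_pos":[0.0055,0.034,0],"rot":[0,0,0]},
  {"delta_pos":[0.0055,0.034,0],"rot":[0,0,0]},
  {"delta_pos":[0.0055,0.034,0],"rot":[0,0,0]},
  {"delta_pos":[0,0,0],"rot":[0,0,0]},
  {"delta_pos":[0,0,0],"rot":[0,0,0]},
])

```text
time_s: 2.93
eef_pos: [0.5991, 0.2163, 0.2376]
orientation: [-3.14, 0.002, 0.783]
force: [-0.6, 0.1, -0.5]
grip_width: 0.708
finger_force: 0.0
```

```bash
cat >> h.py <<'E'
def plan(x,y,z,deg):
    o=r.get_obs(); e=o['eef_pos']; q=o['orientation']; M=R.from_euler('xyz',q)
    T=R.from_euler('xyz',[np.pi,0,np.radians(deg)]); w=(M.inv()*T).as_rotvec()
    d=np.array([x,y,z])-e
    print('t',round(o['time_s'],2),'eef',e.round(4),'yaw',round(np.degrees(q[2]),2),'tilt',q[:2].round(4),'grip',round(o['grip_width']*85.4,1),round(o['finger_force'],1),'F',o['force'].round(1))
    print(' now-frame d',M.inv().apply(d).round(4),'rot',w.round(4),'| after-rot d',T.inv().apply(d).round(4))
E
python3 - <<'E'
from h import *
plan(.604,.212,.088,45)
c=dict(np.load('top0.npz')); P=cloud(c); ok=(c['z_map']>0)
for n,u,v in(('rabbit',254,221),('plant',377,218),('mouse',318,132)):
    m=ok.copy(); m[:]=0; m[v-18:v+18,u-18:u+18]=1; m&=ok&(P[...,2]>.015)&(P[...,2]<.2); Q=P[m]; print(n,Q[:,:2].min(0),Q[:,:2].max(0),Q[:,2].max())
E
```

```text
t 2.93 eef [0.5991 0.2163 0.2376] yaw 44.85 tilt [-3.1399e+00  2.3000e-03] grip 60.5 0.0 F [-0.6  0.1 -0.5]
 now-frame d [0.0008 0.0068 0.1495] rot [-0.0017  0.0023 -0.0027] | after-rot d [0.0004 0.0065 0.1496]
rabbit [0.39954167 0.15986461] [0.44617139 0.20266039] 0.08506121354020402
plant [ 0.39785505 -0.19788298] [ 0.45227828 -0.14029177] 0.07808195796438633
mouse [ 0.63805543 -0.03943589] [0.7356927  0.04053001] 0.04129885184453985
```

Call:
servo_tool([
  {"delta_pos":[0.0005,0.0066,0.01],"rot":[-0.0017,0.0023,-0.002]},
  {"delta_pos":[0,0,0.025],"rot":[0,0,0]},
  {"delta_pos":[0,0,0.03],"rot":[0,0,0]},
  {"delta_pos":[0,0,0.03],"rot":[0,0,0]},
  {"delta_pos":[0,0,0.02],"rot":[0,0,0]},
  {"delta_pos":[0,0,0.01],"rot":[0,0,0]},
  {"delta_pos":[0,0,0.01],"rot":[0,0,0]},
  {"delta_pos":[0,0,0.01],"rot":[0,0,0]},
  {"delta_pos":[0,0,0.005],"rot":[0,0,0]},
  {"delta_pos":[0,0,0],"rot":[0,0,0]},
])

```text
time_s: 3.77
eef_pos: [0.6033, 0.2138, 0.0888]
orientation: [3.14, -0.002, 0.788]
force: [0.7, 0.1, -0.9]
grip_width: 0.701
finger_force: 0.0
```

Run:
```python
from h import *
plan(.604,.212,.088,45)
a=capture('side');b=capture('wrist')
cv2.imwrite('pics/d1.png',np.vstack([cv2.resize(a['image'][180:330,160:340],(720,600))[:300*2:1][:330],cv2.resize(b['image'],(720,450))[100:370]]))
```

```text
t 3.77 eef [0.6033 0.2138 0.0888] yaw 45.16 tilt [ 3.1403e+00 -1.8000e-03] grip 59.8 0.0 F [ 0.7  0.1 -0.9]
 now-frame d [-0.0008  0.0017  0.0008] rot [ 0.0013 -0.0018  0.0028] | after-rot d [-0.0008  0.0017  0.0008]
```

View pics/d1.png

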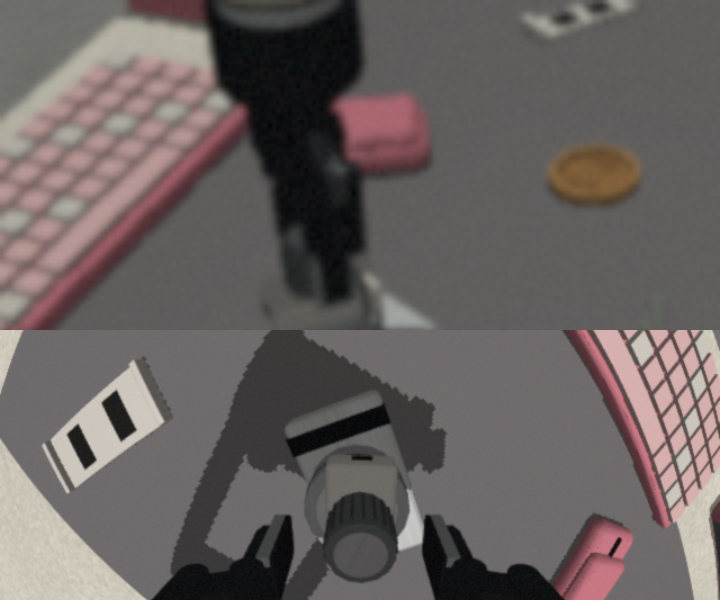

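The wrist view shows the dial (360,540) centred between the pads (inner faces at 290 and 425). I'll close on it and lift.

Call:
servo_tool([
  {"delta_pos":[0,0,0.001],"rot":[0,0,0]},
  {"delta_pos":[0,0,0],"rot":[0,0,0]},
  {"delta_pos":[0,0,0],"rot":[0,0,0]},
  {"delta_pos":[0,0,0],"rot":[0,0,0]},
  {"delta_pos":[0,0,0],"rot":[0,0,0]},
  {"delta_pos":[0,0,0],"rot":[0,0,0]},
  {"delta_pos":[0,0,0],"rot":[0,0,0]},
  {"delta_pos":[0,0,0],"rot":[0,0,0]},
], claw=0.02, squeeze=30)

```text
time_s: 4.53
eef_pos: [0.6043, 0.2137, 0.0894]
orientation: [3.139, -0.004, 0.788]
force: [0.5, -0.7, 5.6]
grip_width: 0.336
finger_force: 30.0
```

Call:
servo_tool([
  {"delta_pos":[0,0,-0.004],"rot":[0,0,0]},
  {"delta_pos":[0,0,-0.01],"rot":[0,0,0]},
  {"delta_pos":[0,0,-0.02],"rot":[0,0,0]},
  {"delta_pos":[0,0,-0.02],"rot":[0,0,0]},
  {"delta_pos":[0,0,-0.01],"rot":[0,0,0]},
  {"delta_pos":[0,0,0],"rot":[0,0,0]},
])

```text
time_s: 5.03
eef_pos: [0.6049, 0.2141, 0.1559]
orientation: [3.137, -0.007, 0.788]
force: [-0.4, -0.3, 0.1]
grip_width: 0.336
finger_force: 29.7
```

Run:
```python
from h import *
plan(.5295,-.0194,.1,45)
a=capture('side');b=capture('wrist')
cv2.imwrite('pics/d2.png',np.vstack([cv2.resize(a['image'][190:300,180:310],(720,609))[:400],cv2.resize(b['image'],(480,300))[50:250,:].repeat(1,1) if 0 else cv2.resize(b['image'][150:330],(720,200))]))
c=capture('top'); np.savez('top1.npz',**c); P=cloud(c); s=np.zeros(P.shape[:2],bool); s[125:190,210:280]=1
Q=P[s]
for lo,hi in((.066,.085),(.048,.062),(.015,.033)):
    q=Q[(Q[:,2]>lo)&(Q[:,2]<hi)]; print(len(q), len(q) and (np.median(q[:,2]),cv2.minAreaRect(np.ascontiguousarray(q[:,:2].astype(np.float32)))))
```

```text
t 5.03 eef [0.6049 0.2141 0.1559] yaw 45.14 tilt [ 3.137  -0.0075] grip 28.7 29.7 F [-0.4 -0.3  0.1]
 now-frame d [-0.2191  0.1109  0.0548] rot [ 0.0046 -0.0075  0.0025] | after-rot d [-0.2184  0.1118  0.0559]
121 (np.float64(0.07492269234164928), ((0.6025032997131348, 0.19593971967697144), (0.0579289011657238, 0.02613729238510132), 15.90540885925293))
56 (np.float64(0.05597286763241316), ((0.599669337272644, 0.19397497177124023), (0.05694793909788132, 0.02505151741206646), 3.387071132659912))
275 (np.float64(0.025187334440064824), ((0.5884952545166016, 0.18209144473075867), (0.055164486169815063, 0.06190486252307892), 65.6745376586914))
```

View pics/d2.png

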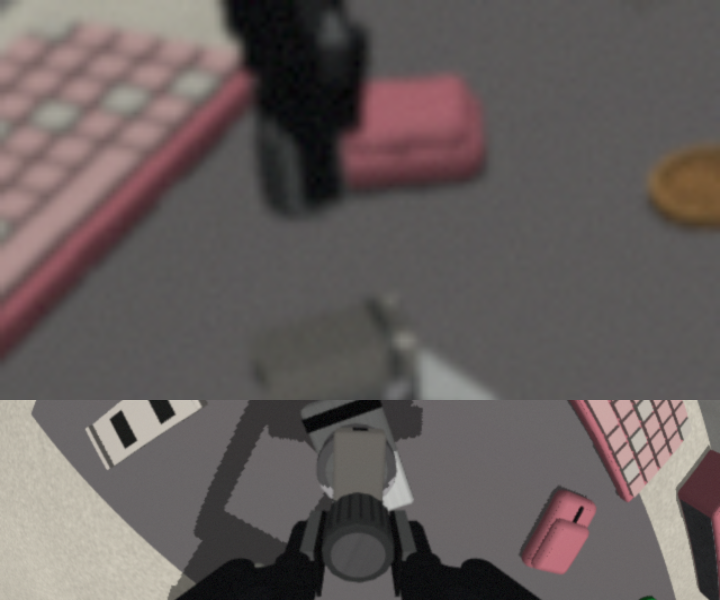

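The dial is held and the pocket drive is still on the tin. I'll carry the dial to the small dish.

Call:
servo_tool([
  {"delta_pos":[-0.015,0.007,0],"rot":[0.0046,-0.0075,0.0025]},
  {"delta_pos":[-0.028,0.0145,0],"rot":[0,0,0]},
  {"delta_pos":[-0.028,0.0145,0],"rot":[0,0,0]},
  {"delta_pos":[-0.028,0.0145,0],"rot":[0,0,0]},
  {"delta_pos":[-0.028,0.0145,0],"rot":[0,0,0]},
  {"delta_pos":[-0.028,0.0145,0],"rot":[0,0,0]},
  {"delta_pos":[-0.028,0.0145,0],"rot":[0,0,0]},
  {"delta_pos":[-0.02,0.01,0],"rot":[0,0,0]},
  {"delta_pos":[-0.014,0.006,0],"rot":[0,0,0]},
  {"delta_pos":[0,0,0.01],"rot":[0,0,0]},
  {"delta_pos":[0,0,0.02],"rot":[0,0,0]},
  {"delta_pos":[0,0,0.02],"rot":[0,0,0]},
  {"delta_pos":[0,0,0.02],"rot":[0,0,0]},
  {"delta_pos":[0,0,0.01],"rot":[0,0,0]},
  {"delta_pos":[0,0,0],"rot":[0,0,0]},
  {"delta_pos":[0,0,0],"rot":[0,0,0]},
])

```text
time_s: 6.52
eef_pos: [0.5266, -0.0174, 0.0719]
orientation: [-3.137, 0.007, 0.786]
force: [-0.1, -0.0, 0.1]
grip_width: 0.342
finger_force: 29.7
```

```bash
cat > stack.py <<'E'
from h import *
import sys
c=capture('top'); np.savez(sys.argv[1]+'.npz',**c); cv2.imwrite('pics/'+sys.argv[1]+'.png',c['image']); P=cloud(c); s=np.zeros(P.shape[:2],bool); s[125:195,205:285]=1
Q=P[s&(c['z_map']>0)]
for n,lo,hi in(('pocket',.066,.085),('tin',.048,.062),('big',.015,.033)):
    q=Q[(Q[:,2]>lo)&(Q[:,2]<hi)]
    if len(q)<9: continue
    k=cv2.minAreaRect(np.ascontiguousarray(q[:,:2].astype(np.float32))); b=cv2.boxPoints(k); e=b[1]-b[0] if np.linalg.norm(b[1]-b[0])>np.linalg.norm(b[2]-b[1]) else b[2]-b[1]
    print(n,len(q),np.median(q[:,2]).round(4),'c',np.round(k[0],4),np.round(k[1],4),'yaw',np.degrees(np.arctan2(e[1],e[0]))%180)
    print('   circ',cv2.minEnclosingCircle(np.ascontiguousarray(q[:,:2].astype(np.float32))))
E
python3 stack.py top2; python3 -c "
from h import *
plan(.5305,-.0184,.022,45)"
```

```text
pocket 262 0.0749 c [0.602  0.2107] [0.0605 0.0338] yaw 44.781715
   circ ((0.6022911667823792, 0.21080712974071503), 0.033121343702077866)
tin 110 0.0574 c [0.5961 0.2075] [0.0493 0.0559] yaw 125.7776
   circ ((0.5974879264831543, 0.2095945030450821), 0.029970547184348106)
big 378 0.0251 c [0.6001 0.2076] [0.1086 0.0627] yaw 65.56166
   circ ((0.5999096632003784, 0.20681630074977875), 0.05967159941792488)
t 6.57 eef [ 0.5277 -0.0176  0.0733] yaw 45.01 tilt [-3.1388  0.0049] grip 29.0 29.7 F [-0.3 -0.6  0.6]
 now-frame d [0.0017 0.0027 0.0513] rot [-0.0028  0.0049  0.0002] | after-rot d [0.0014 0.0026 0.0513]
```

```bash
cat >> h.py <<'E'
def avg(n=4):
    E=[];Q=[]
    for i in range(n):
        o=r.get_obs(); E.append(o['eef_pos']); Q.append(R.from_euler('xyz',o['orientation']))
        if i<n-1: capture('wrist')
    print('spread',np.std(E,0).round(4)); return o,np.mean(E,0),R.concatenate(Q).mean()
def plan(x,y,z,deg,n=4):
    o,e,M=avg(n); q=M.as_euler('xyz')
    T=R.from_euler('xyz',[np.pi,0,np.radians(deg)]); w=(M.inv()*T).as_rotvec(); d=np.array([x,y,z])-e
    print('t',round(o['time_s'],2),'eef',e.round(4),'yaw',round(np.degrees(q[2]),2),'grip',round(o['grip_width']*85.4,1),round(o['finger_force'],1),'F',o['force'].round(1))
    print(' now-frame d',M.inv().apply(d).round(4),'rot',w.round(4),'| after-rot d',T.inv().apply(d).round(4))
E
python3 -c "
from h import *
plan(.5305,-.0184,.022,45,6)"
```

```text
spread [0.0003 0.0001 0.0004]
t 6.82 eef [ 0.5282 -0.0177  0.0742] yaw 45.01 grip 28.6 29.7 F [-0.7 -0.3 -1.1]
 now-frame d [0.0013 0.0021 0.0522] rot [-0.0012  0.0038  0.0001] | after-rot d [0.0011 0.0021 0.0522]
```

Call:
servo_tool([
  {"delta_pos":[0.0012,0.0021,0.01],"rot":[-0.001,0.0038,0]},
  {"delta_pos":[0,0,0.014],"rot":[0,0,0]},
  {"delta_pos":[0,0,0.01],"rot":[0,0,0]},
  {"delta_pos":[0,0,0.005],"rot":[0,0,0]},
  {"delta_pos":[0,0,0.003],"rot":[0,0,0]},
  {"delta_pos":[0,0,0.003],"rot":[0,0,0]},
  {"delta_pos":[0,0,0.002],"rot":[0,0,0]},
  {"delta_pos":[0,0,0.002],"rot":[0,0,0]},
  {"delta_pos":[0,0,0.001],"rot":[0,0,0]},
  {"delta_pos":[0,0,0],"rot":[0,0,0]},
  {"delta_pos":[0,0,0],"rot":[0,0,0]},
  {"delta_pos":[0,0,0],"rot":[0,0,0]},
])

```text
time_s: 7.82
eef_pos: [0.5298, -0.0184, 0.0233]
orientation: [-3.14, 0.001, 0.785]
force: [0.3, 0.5, -0.6]
grip_width: 0.339
finger_force: 29.7
```

```bash
python3 -c "
from h import *
plan(.5305,-.0184,.0216,45,4)"
```

```text
spread [0.     0.     0.0001]
t 7.97 eef [ 0.5298 -0.0184  0.0233] yaw 45.0 grip 29.4 29.7 F [ 0.1  0.1 -1.1]
 now-frame d [0.0005 0.0005 0.0017] rot [-0.0015  0.001  -0.0001] | after-rot d [0.0005 0.0005 0.0017]
```

Call:
servo_tool([
  {"delta_pos":[0.0004,0.0004,0.0007],"rot":[-0.0015,0.001,0]},
  {"delta_pos":[0,0,0.0006],"rot":[0,0,0]},
  {"delta_pos":[0,0,0.0005],"rot":[0,0,0]},
  {"delta_pos":[0,0,0],"rot":[0,0,0]},
  {"delta_pos":[0,0,0],"rot":[0,0,0]},
  {"delta_pos":[0,0,0],"rot":[0,0,0]},
])

```text
time_s: 8.47
eef_pos: [0.5302, -0.0184, 0.0214]
orientation: [-3.141, 0.0, 0.785]
force: [-1.2, -0.3, 1.0]
grip_width: 0.339
finger_force: 29.9
```

Call:
servo_tool([
  {"delta_pos":[0,0,0.0005],"rot":[0,0,0]},
  {"delta_pos":[0,0,0.0005],"rot":[0,0,0]},
  {"delta_pos":[0,0,0],"rot":[0,0,0]},
  {"delta_pos":[0,0,0],"rot":[0,0,0]},
])

```text
time_s: 8.8
eef_pos: [0.5302, -0.0184, 0.0213]
orientation: [-3.141, 0.0, 0.785]
force: [-2.9, -0.0, 6.4]
grip_width: 0.341
finger_force: 30.4
```

Contact came exactly at the predicted height. Release, rise and return to the pocket drive.

Call:
servo_tool([
  {"delta_pos":[0,0,-0.0005],"rot":[0,0,0]},
  {"delta_pos":[0,0,0],"rot":[0,0,0]},
  {"delta_pos":[0,0,0],"rot":[0,0,0]},
  {"delta_pos":[0,0,0],"rot":[0,0,0]},
  {"delta_pos":[0,0,-0.01],"rot":[0,0,0]},
  {"delta_pos":[0,0,-0.025],"rot":[0,0,0]},
  {"delta_pos":[0,0,-0.035],"rot":[0,0,0]},
  {"delta_pos":[0,0,-0.035],"rot":[0,0,0]},
  {"delta_pos":[0,0,-0.025],"rot":[0,0,0]},
], claw=0.05)

```text
time_s: 9.55
eef_pos: [0.5312, -0.0185, 0.1548]
orientation: [3.139, -0.002, 0.785]
force: [0.8, 0.3, 0.0]
grip_width: 0.585
finger_force: 0.0
```

Call:
servo_tool([
  {"delta_pos":[0.016,-0.008,0],"rot":[0,0,0]},
  {"delta_pos":[0.035,-0.018,0],"rot":[0,0,0]},
  {"delta_pos":[0.035,-0.018,0],"rot":[0,0,0]},
  {"delta_pos":[0.035,-0.018,0],"rot":[0,0,0]},
  {"delta_pos":[0.035,-0.018,0],"rot":[0,0,0]},
  {"delta_pos":[0.035,-0.018,0],"rot":[0,0,0]},
  {"delta_pos":[0.02,-0.012,0],"rot":[0,0,0]},
  {"delta_pos":[0,0,0.015],"rot":[0,0,0]},
  {"delta_pos":[0,0,0.015],"rot":[0,0,0]},
  {"delta_pos":[0,0,0.01],"rot":[0,0,0]},
  {"delta_pos":[0,0,0],"rot":[0,0,0]},
  {"delta_pos":[0,0,0],"rot":[0,0,0]},
  {"delta_pos":[0,0,0],"rot":[0,0,0]},
  {"delta_pos":[0,0,0],"rot":[0,0,0]},
  {"delta_pos":[0,0,0],"rot":[0,0,0]},
])

```text
time_s: 10.8
eef_pos: [0.6023, 0.2084, 0.1122]
orientation: [3.141, -0.002, 0.785]
force: [0.1, -0.4, 0.1]
grip_width: 0.582
finger_force: 0.0
```

```bash
python3 -c "
from h import *
plan(.602,.2107,.067,44.8,4)
a=capture('wrist');s=capture('side');np.savez('s1.npz',**s)
cv2.imwrite('pics/p1.png',np.vstack([cv2.resize(s['image'][170:290,180:340],(720,540))[:,:][:330],cv2.resize(a['image'],(720,450))[180:450]]))"
```

```text
spread [0.0001 0.     0.0003]
t 10.95 eef [0.6021 0.2085 0.1118] yaw 44.97 grip 50.1 0.0 F [ 0.6 -0.2  0.3]
 now-frame d [ 0.0014 -0.0017  0.0448] rot [ 0.0005 -0.0012  0.003 ] | after-rot d [ 0.0015 -0.0017  0.0448]
```

View pics/p1.png

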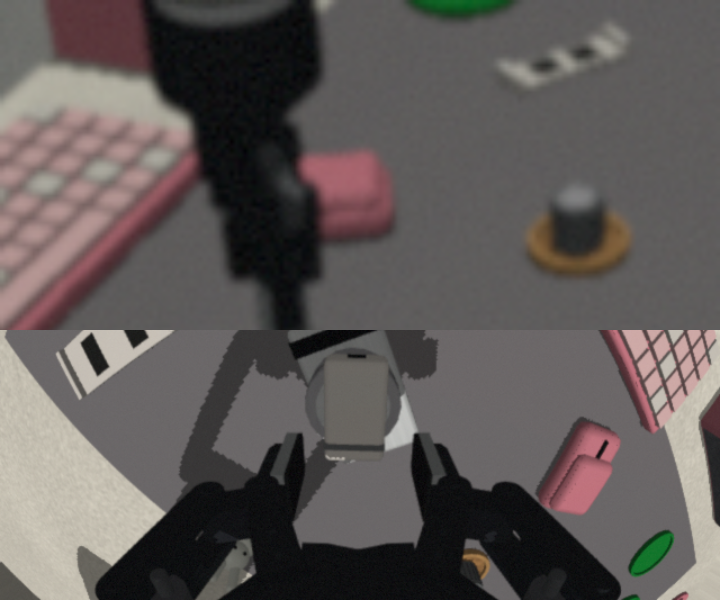

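The side view shows the dial upright in the middle of the brown dish (577,235). The wrist view shows the pocket drive (355,405) squared up between the fingers. I'll check the fingertip height from the depth map.

```bash
python3 -c "
from h import *
c=dict(np.load('s1.npz'));P=cloud(c);im=c['image']
m=(c['z_map']>0)&(np.abs(P[...,0]-.602)<.06)&(np.abs(P[...,1]-.2085)<.06)&(P[...,2]>.08)&(P[...,2]<.16)
Q=P[m];o=np.sort(Q[:,2]);print(len(Q),o[:12].round(4),np.percentile(o,3))
i=np.argsort(Q[:,2])[:8];print(Q[i].round(3))"
```

```text
281 [0.1049 0.1049 0.1055 0.1057 0.1058 0.1062 0.1063 0.1067 0.1069 0.1074
 0.1075 0.1077] 0.10710853733047727
[[0.58  0.229 0.105]
 [0.624 0.195 0.105]
 [0.576 0.228 0.105]
 [0.578 0.229 0.106]
 [0.623 0.192 0.106]
 [0.575 0.225 0.106]
 [0.582 0.235 0.106]
 [0.585 0.237 0.107]]
```

Call:
servo_tool([
  {"delta_pos":[0.0014,-0.0017,0.01],"rot":[0,-0.001,0.003]},
  {"delta_pos":[0,0,0.012],"rot":[0,0,0]},
  {"delta_pos":[0,0,0.01],"rot":[0,0,0]},
  {"delta_pos":[0,0,0.006],"rot":[0,0,0]},
  {"delta_pos":[0,0,0.004],"rot":[0,0,0]},
  {"delta_pos":[0,0,0.003],"rot":[0,0,0]},
  {"delta_pos":[0,0,0],"rot":[0,0,0]},
  {"delta_pos":[0,0,0],"rot":[0,0,0]},
  {"delta_pos":[0,0,0],"rot":[0,0,0]},
  {"delta_pos":[0,0,0],"rot":[0,0,0]},
])

```text
time_s: 11.88
eef_pos: [0.6019, 0.2109, 0.0665]
orientation: [3.141, 0.0, 0.782]
force: [-0.2, -0.5, -0.1]
grip_width: 0.587
finger_force: 0.0
```

```bash
python3 -c "
from h import *
plan(.602,.2107,.066,44.8,4)"
```

```text
spread [0.0001 0.     0.0001]
t 12.03 eef [0.6018 0.2109 0.0664] yaw 44.82 grip 49.9 0.0 F [ 1.2 -0.2  0.4]
 now-frame d [0.0001 0.0003 0.0004] rot [0.0002 0.0003 0.0004] | after-rot d [0.0001 0.0003 0.0004]
```

Call:
servo_tool([
  {"delta_pos":[0,0,0],"rot":[0,0,0]},
  {"delta_pos":[0,0,0],"rot":[0,0,0]},
  {"delta_pos":[0,0,0],"rot":[0,0,0]},
  {"delta_pos":[0,0,0],"rot":[0,0,0]},
  {"delta_pos":[0,0,0],"rot":[0,0,0]},
  {"delta_pos":[0,0,0],"rot":[0,0,0]},
], claw=0.025, squeeze=30)

```text
time_s: 12.53
eef_pos: [0.6017, 0.2108, 0.0662]
orientation: [3.142, 0.001, 0.782]
force: [0.9, -0.4, 2.9]
grip_width: 0.388
finger_force: 31.1
```

```bash
python3 -c "
from h import *
plan(.602,.2107,.066,44.8,4)"
```

```text
spread [0. 0. 0.]
t 12.68 eef [0.6017 0.2108 0.0662] yaw 44.82 grip 33.6 31.2 F [-0.7 -0.7  3.7]
 now-frame d [0.0001 0.0003 0.0002] rot [0.     0.0006 0.0004] | after-rot d [0.0001 0.0003 0.0002]
```

Call:
servo_tool([
  {"delta_pos":[0,0,-0.003],"rot":[0,0,0]},
  {"delta_pos":[0,0,-0.006],"rot":[0,0,0]},
  {"delta_pos":[0,0,-0.015],"rot":[0,0,0]},
  {"delta_pos":[0,0,-0.025],"rot":[0,0,0]},
  {"delta_pos":[0,0,-0.025],"rot":[0,0,0]},
  {"delta_pos":[0,0,-0.01],"rot":[0,0,0]},
  {"delta_pos":[0,0,0],"rot":[0,0,0]},
  {"delta_pos":[0,0,0],"rot":[0,0,0]},
  {"delta_pos":[0,0,0],"rot":[0,0,0]},
])

```text
time_s: 13.43
eef_pos: [0.6004, 0.2106, 0.1475]
orientation: [-3.139, 0.004, 0.782]
force: [-0.7, 0.4, -0.2]
grip_width: 0.392
finger_force: 30.8
```

```bash
python3 -c "
from h import *
plan(.61,-.2103,.15,53.4,4)
a=capture('wrist');s=capture('side')
cv2.imwrite('pics/p2.png',np.vstack([cv2.resize(s['image'][150:290,180:340],(720,630))[:400],cv2.resize(a['image'][150:330],(720,200))]))"
```

```text
spread [0.0001 0.     0.0002]
t 13.58 eef [0.6004 0.2105 0.1472] yaw 44.82 grip 33.7 30.8 F [ 0.   0.3 -0.4]
 now-frame d [-0.2898  0.3053 -0.0021] rot [-0.0029  0.0047 -0.1497] | after-rot d [-0.3321  0.2587 -0.0028]
```

View pics/p2.png

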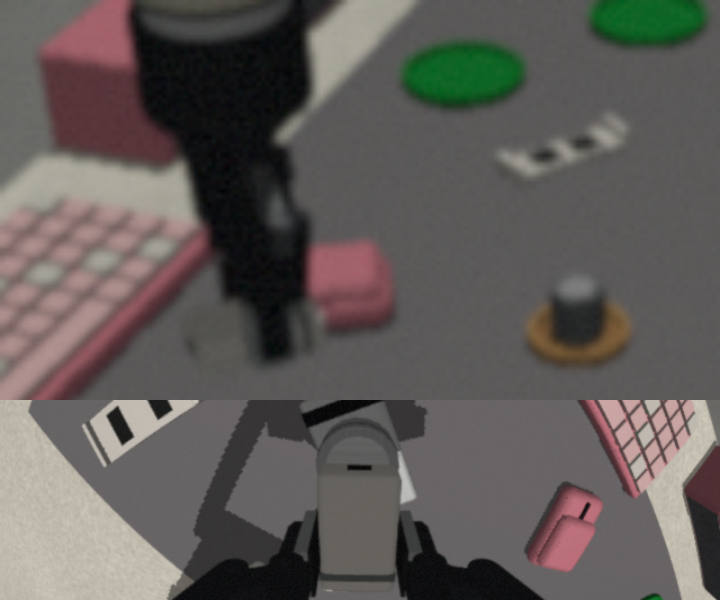

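The pocket drive is held level. I'll carry it to the short cradle.

Call:
servo_tool([
  {"delta_pos":[0,0,0],"rot":[-0.0015,0.0025,-0.075]},
  {"delta_pos":[0,0,0],"rot":[-0.0015,0.0025,-0.075]},
  {"delta_pos":[-0.015,0.0117,0],"rot":[0,0,0]},
  {"delta_pos":[-0.0302,0.0235,0],"rot":[0,0,0]},
  {"delta_pos":[-0.0302,0.0235,0],"rot":[0,0,0]},
  {"delta_pos":[-0.0302,0.0235,0],"rot":[0,0,0]},
  {"delta_pos":[-0.0302,0.0235,0],"rot":[0,0,0]},
  {"delta_pos":[-0.0302,0.0235,0],"rot":[0,0,0]},
  {"delta_pos":[-0.0302,0.0235,0],"rot":[0,0,0]},
  {"delta_pos":[-0.0302,0.0235,0],"rot":[0,0,0]},
  {"delta_pos":[-0.0302,0.0235,0],"rot":[0,0,0]},
  {"delta_pos":[-0.0302,0.0235,0],"rot":[0,0,0]},
  {"delta_pos":[-0.0302,0.0235,0],"rot":[0,0,0]},
  {"delta_pos":[-0.015,0.0117,0],"rot":[0,0,0]},
  {"delta_pos":[0,0,0.02],"rot":[0,0,0]},
  {"delta_pos":[0,0,0.025],"rot":[0,0,0]},
  {"delta_pos":[0,0,0.025],"rot":[0,0,0]},
  {"delta_pos":[0,0,0.015],"rot":[0,0,0]},
])

```text
time_s: 15.18
eef_pos: [0.6097, -0.2094, 0.0604]
orientation: [-3.139, -0.002, 0.931]
force: [-0.5, 0.7, -2.3]
grip_width: 0.386
finger_force: 30.8
```

Call:
servo_tool([
  {"delta_pos":[0,0,0],"rot":[0,0,0]},
  {"delta_pos":[0,0,0],"rot":[0,0,0]},
  {"delta_pos":[0,0,0],"rot":[0,0,0]},
  {"delta_pos":[0,0,0],"rot":[0,0,0]},
  {"delta_pos":[0,0,0],"rot":[0,0,0]},
])

```text
time_s: 15.6
eef_pos: [0.6126, -0.2101, 0.0665]
orientation: [3.135, -0.004, 0.932]
force: [-0.4, 0.3, -0.7]
grip_width: 0.392
finger_force: 30.8
```

```bash
python3 -c "
from h import *
plan(.61,-.2103,.0182,53.4,4)"; python3 stack.py top3
python3 - <<'E'
from h import *
c=dict(np.load('top3.npz')); 
P=cloud(c); h=cv2.cvtColor(c['image'],cv2.COLOR_BGR2GRAY)
# tin top: circle fit on boundary of depth band
m=np.zeros(P.shape[:2],bool); m[120:200,200:290]=1; m&=(P[...,2]>.048)&(P[...,2]<.065)
k=max(cv2.findContours(m.astype(np.uint8),0,1)[0],key=cv2.contourArea)
Q=np.array([ray(c,*p,.057)[:2] for p in k[:,0,:].astype(float)],np.float32); print(cv2.fitEllipse(Q))
E
```

```text
spread [0.0002 0.0001 0.0004]
t 15.75 eef [ 0.6123 -0.21    0.066 ] yaw 53.43 grip 33.4 30.8 F [-0.1 -0.  -1. ]
 now-frame d [-0.0019 -0.0019  0.0478] rot [ 0.0056 -0.0041  0.0004] | after-rot d [-0.0017 -0.0017  0.0478]
tin 325 0.0573 c [0.5985 0.2102] [0.0574 0.0563] yaw 83.5983
   circ ((0.5986863970756531, 0.21012696623802185), 0.029612410813570023)
big 426 0.0249 c [0.6002 0.2075] [0.1088 0.0628] yaw 65.249794
   circ ((0.600101888179779, 0.2068830132484436), 0.059745050966739655)
((0.5980286598205566, 0.20946472883224487), (0.05608702450990677, 0.057900939136743546), 120.78981018066406)
```

Call:
servo_tool([
  {"delta_pos":[-0.0018,-0.0018,0.01],"rot":[0.0056,-0.0041,0]},
  {"delta_pos":[0,0,0.012],"rot":[0,0,0]},
  {"delta_pos":[0,0,0.01],"rot":[0,0,0]},
  {"delta_pos":[0,0,0.005],"rot":[0,0,0]},
  {"delta_pos":[0,0,0.003],"rot":[0,0,0]},
  {"delta_pos":[0,0,0.003],"rot":[0,0,0]},
  {"delta_pos":[0,0,0.002],"rot":[0,0,0]},
  {"delta_pos":[0,0,0],"rot":[0,0,0]},
  {"delta_pos":[0,0,0],"rot":[0,0,0]},
  {"delta_pos":[0,0,0],"rot":[0,0,0]},
  {"delta_pos":[0,0,0],"rot":[0,0,0]},
])

```text
time_s: 16.72
eef_pos: [0.6093, -0.2102, 0.0199]
orientation: [-3.14, 0.0, 0.932]
force: [-1.1, -0.4, -1.0]
grip_width: 0.393
finger_force: 30.8
```

```bash
python3 -c "
from h import *
plan(.61,-.2103,.0182,53.4,4)
s=capture('side');a=capture('wrist')
cv2.imwrite('pics/p3.png',np.vstack([cv2.resize(s['image'][140:210,250:360],(720,458))[:400],cv2.resize(a['image'][150:330],(720,200))]))"
```

```text
spread [0.0001 0.     0.0001]
t 16.87 eef [ 0.6092 -0.2101  0.0197] yaw 53.42 grip 33.3 30.8 F [-0.3 -0.   0.3]
 now-frame d [0.0003 0.0008 0.0015] rot [-0.002   0.0004  0.0003] | after-rot d [0.0003 0.0008 0.0015]
```

View pics/p3.png

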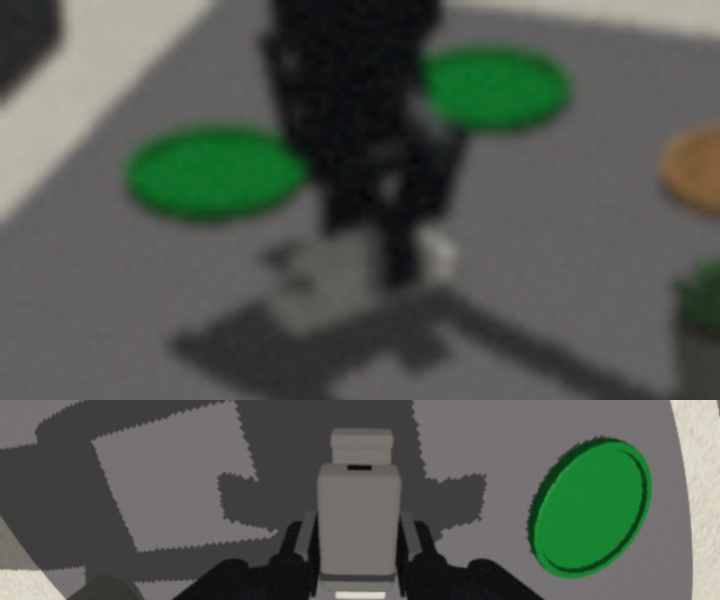

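The wrist view shows the pocket drive (358,525) in line with the cradle, whose lips are at (362,440) and (360,595). Lower the last bit.

Call:
servo_tool([
  {"delta_pos":[0.0003,0.0007,0.0007],"rot":[-0.002,0,0]},
  {"delta_pos":[0,0,0.0006],"rot":[0,0,0]},
  {"delta_pos":[0,0,0.0005],"rot":[0,0,0]},
  {"delta_pos":[0,0,0.0004],"rot":[0,0,0]},
  {"delta_pos":[0,0,0],"rot":[0,0,0]},
  {"delta_pos":[0,0,0],"rot":[0,0,0]},
  {"delta_pos":[0,0,0],"rot":[0,0,0]},
])

```text
time_s: 17.55
eef_pos: [0.6098, -0.2102, 0.0182]
orientation: [-3.141, 0.0, 0.932]
force: [-2.4, 1.0, 6.0]
grip_width: 0.393
finger_force: 31.4
```

Call:
servo_tool([
  {"delta_pos":[0,0,-0.0003],"rot":[0,0,0]},
  {"delta_pos":[0,0,0],"rot":[0,0,0]},
  {"delta_pos":[0,0,0],"rot":[0,0,0]},
  {"delta_pos":[0,0,0],"rot":[0,0,0]},
  {"delta_pos":[0,0,-0.01],"rot":[0,0,0]},
  {"delta_pos":[0,0,-0.025],"rot":[0,0,0]},
  {"delta_pos":[0,0,-0.035],"rot":[0,0,0]},
  {"delta_pos":[0,0,-0.035],"rot":[0,0,0]},
  {"delta_pos":[0,0,-0.025],"rot":[0,0,-0.1]},
  {"delta_pos":[0,0,0],"rot":[0,0,-0.106]},
], claw=0.05)

```text
time_s: 18.38
eef_pos: [0.6133, -0.2117, 0.157]
orientation: [3.127, 0.0, 1.143]
force: [1.3, 0.1, 0.6]
grip_width: 0.588
finger_force: 0.0
```

Call:
servo_tool([
  {"delta_pos":[0.0157,-0.0078,0],"rot":[0,0,0]},
  {"delta_pos":[0.0314,-0.0156,0],"rot":[0,0,0]},
  {"delta_pos":[0.0314,-0.0156,0],"rot":[0,0,0]},
  {"delta_pos":[0.0314,-0.0156,0],"rot":[0,0,0]},
  {"delta_pos":[0.0314,-0.0156,0],"rot":[0,0,0]},
  {"delta_pos":[0.0314,-0.0156,0],"rot":[0,0,0]},
  {"delta_pos":[0.0314,-0.0156,0],"rot":[0,0,0]},
  {"delta_pos":[0.0314,-0.0156,0],"rot":[0,0,0]},
  {"delta_pos":[0.0314,-0.0156,0],"rot":[0,0,0]},
  {"delta_pos":[0.0314,-0.0156,0],"rot":[0,0,0]},
  {"delta_pos":[0.0314,-0.0156,0],"rot":[0,0,0]},
  {"delta_pos":[0.0314,-0.0156,0],"rot":[0,0,0]},
  {"delta_pos":[0.0157,-0.0078,0],"rot":[0,0,0]},
  {"delta_pos":[0,0,0.015],"rot":[0,0,0]},
  {"delta_pos":[0,0,0.015],"rot":[0,0,0]},
  {"delta_pos":[0,0,0.015],"rot":[0,0,0]},
  {"delta_pos":[0,0,0],"rot":[0,0,0]},
  {"delta_pos":[0,0,0],"rot":[0,0,0]},
  {"delta_pos":[0,0,0],"rot":[0,0,0]},
  {"delta_pos":[0,0,0],"rot":[0,0,0]},
], claw=0.085)

```text
time_s: 20.05
eef_pos: [0.5983, 0.2106, 0.1038]
orientation: [3.141, -0.001, 1.138]
force: [0.5, -0.5, -0.7]
grip_width: 0.992
finger_force: 0.0
```

```bash
python3 -c "
from h import *
plan(.5984,.2099,.044,65.2,4)
s=capture('side');a=capture('wrist')
P=cloud(s);e=r.get_obs()['eef_pos'];m=(s['z_map']>0)&(np.abs(P[...,0]-e[0])<.08)&(np.abs(P[...,1]-e[1])<.08)&(P[...,2]>.075);print(np.sort(P[m][:,2])[:10].round(4),e)
c=capture('top');P=cloud(c);s2=np.zeros(P.shape[:2],bool);s2[135:180,365:415]=1;m=s2&(P[...,2]>.02)&(P[...,2]<.04);Q=P[m];k=cv2.minAreaRect(np.ascontiguousarray(Q[:,:2].astype(np.float32)));print('pocket',np.median(Q[:,2]),k)
cv2.imwrite('pics/t1.png',np.vstack([cv2.resize(s['image'][140:290,180:360],(720,600))[:350],cv2.resize(a['image'],(720,450))[200:450]]))"
```

```text
spread [0.     0.0001 0.0001]
t 20.2 eef [0.5983 0.2105 0.1038] yaw 65.19 grip 85.2 0.0 F [ 0.  -0.   0.8]
 now-frame d [-0.0006  0.0003  0.0598] rot [ 0.0008 -0.0011 -0.0002] | after-rot d [-0.0005  0.0003  0.0598]
[0.1057 0.1063 0.1064 0.1067 0.1077 0.1081 0.1083 0.1084 0.1089 0.109 ] [0.59806141 0.21034274 0.10314841]
pocket 0.027178067718658383 ((0.6099576950073242, -0.20797260105609894), (0.08267022669315338, 0.03498478978872299), 52.119510650634766)
```

View pics/t1.png

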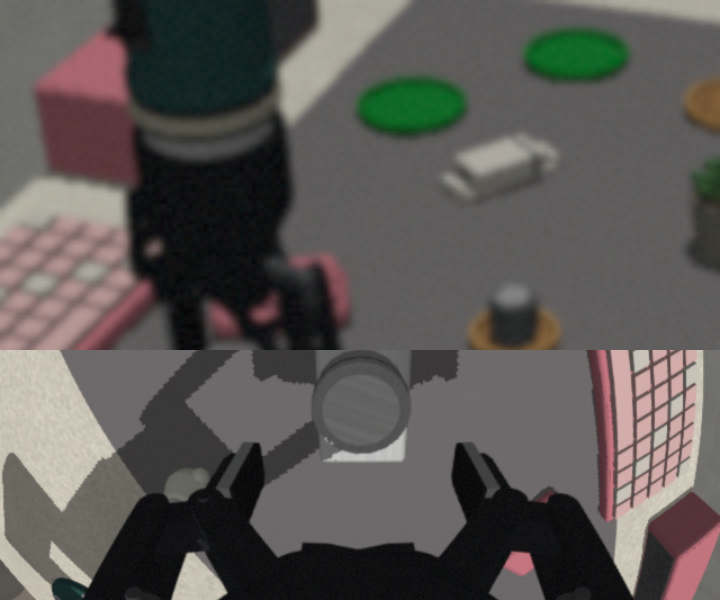

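The pocket drive sits in its cradle (500,165), and the tin (361,405) is centred between the open fingers. Descend to the tin.

Call:
servo_tool([
  {"delta_pos":[-0.0006,0.0003,0.01],"rot":[0.0008,-0.001,0]},
  {"delta_pos":[0,0,0.02],"rot":[0,0,0]},
  {"delta_pos":[0,0,0.015],"rot":[0,0,0]},
  {"delta_pos":[0,0,0.01],"rot":[0,0,0]},
  {"delta_pos":[0,0,0.005],"rot":[0,0,0]},
  {"delta_pos":[0,0,0.003],"rot":[0,0,0]},
  {"delta_pos":[0,0,0],"rot":[0,0,0]},
  {"delta_pos":[0,0,0],"rot":[0,0,0]},
  {"delta_pos":[0,0,0],"rot":[0,0,0]},
])

```text
time_s: 21.1
eef_pos: [0.5984, 0.2099, 0.0406]
orientation: [-3.142, -0.0, 1.138]
force: [-0.3, -0.3, 0.4]
grip_width: 0.998
finger_force: 0.0
```

Call:
servo_tool([
  {"delta_pos":[0,0,0],"rot":[0,0,0]},
  {"delta_pos":[0,0,0],"rot":[0,0,0]},
  {"delta_pos":[0,0,0],"rot":[0,0,0]},
  {"delta_pos":[0,0,0],"rot":[0,0,0]},
  {"delta_pos":[0,0,0],"rot":[0,0,0]},
  {"delta_pos":[0,0,0],"rot":[0,0,0]},
  {"delta_pos":[0,0,0],"rot":[0,0,0]},
], claw=0.05, squeeze=35)

```text
time_s: 21.68
eef_pos: [0.5983, 0.2099, 0.0405]
orientation: [-3.141, 0.0, 1.138]
force: [-0.1, -0.0, 5.3]
grip_width: 0.663
finger_force: 38.0
```

```bash
python3 -c "
from h import *
plan(.5984,.2099,.040,65.2,3)"
```

```text
spread [0. 0. 0.]
t 21.78 eef [0.5983 0.2099 0.0405] yaw 65.22 grip 56.8 38.0 F [ 0.7 -0.1  5.2]
 now-frame d [0.0001 0.0001 0.0005] rot [-0.0001  0.0001  0.0004] | after-rot d [0.0001 0.0001 0.0005]
```

Call:
servo_tool([
  {"delta_pos":[0,0,-0.003],"rot":[0,0,0]},
  {"delta_pos":[0,0,-0.006],"rot":[0,0,0]},
  {"delta_pos":[0,0,-0.015],"rot":[0,0,0]},
  {"delta_pos":[0,0,-0.03],"rot":[0,0,0]},
  {"delta_pos":[0,0,-0.035],"rot":[0,0,0]},
  {"delta_pos":[0,0,-0.025],"rot":[0,0,0]},
  {"delta_pos":[0,0,-0.01],"rot":[0,0,0]},
  {"delta_pos":[0,0,0],"rot":[0,0,0]},
  {"delta_pos":[0,0,0],"rot":[0,0,0]},
  {"delta_pos":[0,0,0],"rot":[0,0,0]},
])

```text
time_s: 22.62
eef_pos: [0.5964, 0.2094, 0.1601]
orientation: [-3.136, 0.005, 1.138]
force: [0.1, -0.4, -1.9]
grip_width: 0.662
finger_force: 37.6
```

```bash
python3 -c "
from h import *
plan(.4688,-.3683,.16,65.2,4)"
```

```text
spread [0.0001 0.     0.0002]
t 22.77 eef [0.5965 0.2094 0.1601] yaw 65.22 grip 57.0 37.6 F [-0.4  1.1 -0.9]
 now-frame d [-0.578   0.1263  0.0022] rot [-0.0061  0.0049  0.0003] | after-rot d [-5.780e-01  1.264e-01  1.000e-04]
```

Call:
servo_tool([
  {"delta_pos":[-0.0193,0.0042,0],"rot":[-0.006,0.005,0]},
  {"delta_pos":[-0.0385,0.0084,0],"rot":[0,0,0]},
  {"delta_pos":[-0.0385,0.0084,0],"rot":[0,0,0]},
  {"delta_pos":[-0.0385,0.0084,0],"rot":[0,0,0]},
  {"delta_pos":[-0.0385,0.0084,0],"rot":[0,0,0]},
  {"delta_pos":[-0.0385,0.0084,0],"rot":[0,0,0]},
  {"delta_pos":[-0.0385,0.0084,0],"rot":[0,0,0]},
  {"delta_pos":[-0.0385,0.0084,0],"rot":[0,0,0]},
  {"delta_pos":[-0.0385,0.0084,0],"rot":[0,0,0]},
  {"delta_pos":[-0.0385,0.0084,0],"rot":[0,0,0]},
  {"delta_pos":[-0.0385,0.0084,0],"rot":[0,0,0]},
  {"delta_pos":[-0.0385,0.0084,0],"rot":[0,0,0]},
  {"delta_pos":[-0.0385,0.0084,0],"rot":[0,0,0]},
  {"delta_pos":[-0.0385,0.0084,0],"rot":[0,0,0]},
  {"delta_pos":[-0.0385,0.0084,0],"rot":[0,0,0]},
  {"delta_pos":[-0.0193,0.0042,0],"rot":[0,0,0]},
  {"delta_pos":[0,0,0.02],"rot":[0,0,0]},
  {"delta_pos":[0,0,0.03],"rot":[0,0,0]},
  {"delta_pos":[0,0,0.03],"rot":[0,0,0]},
  {"delta_pos":[0,0,0.015],"rot":[0,0,0]},
])

```text
time_s: 24.43
eef_pos: [0.4681, -0.3655, 0.0612]
orientation: [-3.138, -0.006, 1.137]
force: [0.1, 0.5, -0.8]
grip_width: 0.665
finger_force: 37.7
```

Call:
servo_tool([
  {"delta_pos":[0,0,0],"rot":[0,0,0]},
  {"delta_pos":[0,0,0],"rot":[0,0,0]},
  {"delta_pos":[0,0,0],"rot":[0,0,0]},
  {"delta_pos":[0,0,0],"rot":[0,0,0]},
  {"delta_pos":[0,0,0],"rot":[0,0,0]},
  {"delta_pos":[0,0,0],"rot":[0,0,0]},
])

```text
time_s: 24.93
eef_pos: [0.4714, -0.3679, 0.0686]
orientation: [3.134, -0.003, 1.139]
force: [-0.1, -0.2, -1.2]
grip_width: 0.663
finger_force: 37.7
```

```bash
python3 -c "
from h import *
plan(.4688,-.3683,.0225,65.2,4)";python3 stack.py top4
```

```text
spread [0.0002 0.0001 0.0004]
t 25.08 eef [ 0.4712 -0.3677  0.0681] yaw 65.23 grip 57.1 37.7 F [-0.2  0.5 -0.7]
 now-frame d [-0.0017 -0.0022  0.0456] rot [ 0.0062 -0.0029  0.0005] | after-rot d [-0.0015 -0.0019  0.0456]
big 781 0.0251 c [0.6004 0.2074] [0.1091 0.0632] yaw 64.887024
   circ ((0.5997351408004761, 0.2068851888179779), 0.05979855731129646)
```

Call:
servo_tool([
  {"delta_pos":[-0.0016,-0.002,0.01],"rot":[0.006,-0.003,0]},
  {"delta_pos":[0,0,0.012],"rot":[0,0,0]},
  {"delta_pos":[0,0,0.01],"rot":[0,0,0]},
  {"delta_pos":[0,0,0.005],"rot":[0,0,0]},
  {"delta_pos":[0,0,0.003],"rot":[0,0,0]},
  {"delta_pos":[0,0,0.002],"rot":[0,0,0]},
  {"delta_pos":[0,0,0.001],"rot":[0,0,0]},
  {"delta_pos":[0,0,0],"rot":[0,0,0]},
  {"delta_pos":[0,0,0],"rot":[0,0,0]},
  {"delta_pos":[0,0,0],"rot":[0,0,0]},
  {"delta_pos":[0,0,0],"rot":[0,0,0]},
])

```text
time_s: 26.05
eef_pos: [0.4685, -0.3681, 0.0244]
orientation: [-3.141, -0.0, 1.138]
force: [-0.1, 0.1, -1.6]
grip_width: 0.662
finger_force: 37.7
```

```bash
python3 -c "
from h import *
plan(.4688,-.3683,.0225,65.2,4)
s=capture('side');a=capture('wrist')
cv2.imwrite('pics/t2.png',np.vstack([cv2.resize(s['image'][130:210,320:430],(720,524))[:350],cv2.resize(a['image'],(720,450))[200:450]]))"
```

```text
spread [0.0001 0.0001 0.0001]
t 26.2 eef [ 0.4684 -0.368   0.0243] yaw 65.22 grip 56.5 37.7 F [-0.3 -0.7 -2.2]
 now-frame d [-0.0001  0.0005  0.0018] rot [-0.001  -0.0004  0.0004] | after-rot d [-0.0001  0.0005  0.0018]
```

View pics/t2.png

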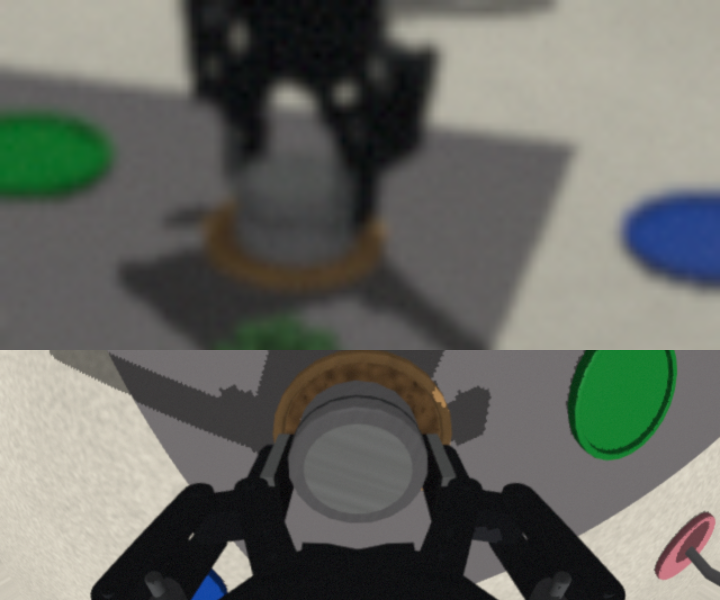

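The tin (295,215, side view) is centred over the brown wide dish. Lower the rest.

Call:
servo_tool([
  {"delta_pos":[0,0.0005,0.0008],"rot":[-0.001,0,0]},
  {"delta_pos":[0,0,0.0006],"rot":[0,0,0]},
  {"delta_pos":[0,0,0.0005],"rot":[0,0,0]},
  {"delta_pos":[0,0,0.0004],"rot":[0,0,0]},
  {"delta_pos":[0,0,0],"rot":[0,0,0]},
  {"delta_pos":[0,0,0],"rot":[0,0,0]},
  {"delta_pos":[0,0,0],"rot":[0,0,0]},
])

```text
time_s: 26.88
eef_pos: [0.4687, -0.3681, 0.0224]
orientation: [-3.141, -0.001, 1.138]
force: [-1.8, 2.3, 5.1]
grip_width: 0.665
finger_force: 38.3
```

Call:
servo_tool([
  {"delta_pos":[0,0,-0.0003],"rot":[0,0,0]},
  {"delta_pos":[0,0,0],"rot":[0,0,0]},
  {"delta_pos":[0,0,0],"rot":[0,0,0]},
  {"delta_pos":[0,0,0],"rot":[0,0,0]},
  {"delta_pos":[0,0,-0.01],"rot":[0,0,0]},
  {"delta_pos":[0,0,-0.025],"rot":[0,0,0]},
  {"delta_pos":[0,0,-0.035],"rot":[0,0,0]},
  {"delta_pos":[0,0,-0.035],"rot":[0,0,0]},
  {"delta_pos":[0,0,-0.025],"rot":[0,0,0]},
], claw=0.08)

```text
time_s: 27.63
eef_pos: [0.4695, -0.3689, 0.1562]
orientation: [3.138, 0.001, 1.138]
force: [0.6, 0.1, -0.6]
grip_width: 0.935
finger_force: 0.0
```

Call:
servo_tool([
  {"delta_pos":[0.0193,-0.0042,0],"rot":[0,0,0]},
  {"delta_pos":[0.0385,-0.0081,0],"rot":[0,0,0]},
  {"delta_pos":[0.0385,-0.0081,0],"rot":[0,0,0]},
  {"delta_pos":[0.0385,-0.0081,0],"rot":[0,0,0]},
  {"delta_pos":[0.0385,-0.0081,0],"rot":[0,0,0]},
  {"delta_pos":[0.0385,-0.0081,0],"rot":[0,0,0]},
  {"delta_pos":[0.0385,-0.0081,0],"rot":[0,0,0]},
  {"delta_pos":[0.0385,-0.0081,0],"rot":[0,0,0]},
  {"delta_pos":[0.0385,-0.0081,0],"rot":[0,0,0]},
  {"delta_pos":[0.0385,-0.0081,0],"rot":[0,0,0]},
  {"delta_pos":[0.0385,-0.0081,0],"rot":[0,0,0]},
  {"delta_pos":[0.0385,-0.0081,0],"rot":[0,0,0]},
  {"delta_pos":[0.0385,-0.0081,0],"rot":[0,0,0]},
  {"delta_pos":[0.0385,-0.0081,0],"rot":[0,0,0]},
  {"delta_pos":[0.0385,-0.0081,0],"rot":[0,0,0]},
  {"delta_pos":[0.0193,-0.0042,0],"rot":[0,0,0]},
  {"delta_pos":[0,0,0.025],"rot":[0,0,0]},
  {"delta_pos":[0,0,0.03],"rot":[0,0,0]},
  {"delta_pos":[0,0,0.025],"rot":[0,0,0]},
  {"delta_pos":[0,0,0.01],"rot":[0,0,0]},
], claw=0.085)

```text
time_s: 29.3
eef_pos: [0.5977, 0.2071, 0.0582]
orientation: [-3.135, 0.004, 1.139]
force: [-0.1, 0.8, 0.2]
grip_width: 0.995
finger_force: 0.0
```

Call:
servo_tool([
  {"delta_pos":[0,0,0],"rot":[0,0,0]},
  {"delta_pos":[0,0,0],"rot":[0,0,0]},
  {"delta_pos":[0,0,0],"rot":[0,0,0]},
  {"delta_pos":[0,0,0],"rot":[0,0,0]},
  {"delta_pos":[0,0,0],"rot":[0,0,0]},
  {"delta_pos":[0,0,0],"rot":[0,0,0]},
])

```text
time_s: 29.8
eef_pos: [0.601, 0.2074, 0.064]
orientation: [3.14, -0.002, 1.138]
force: [-0.3, -0.5, -0.3]
grip_width: 0.991
finger_force: 0.0
```

```bash
python3 -c "
from h import *
plan(.6003,.2073,.012,65.1,4)
c=capture('top');P=cloud(c);s=np.zeros(P.shape[:2],bool);s[180:230,420:475]=1;m=s&(P[...,2]>.03)&(P[...,2]<.05);Q=P[m];print('tin',np.median(Q[:,2]),cv2.minAreaRect(np.ascontiguousarray(Q[:,:2].astype(np.float32))))"
```

```text
spread [0.0002 0.     0.0004]
t 29.95 eef [0.6007 0.2074 0.0634] yaw 65.21 grip 84.6 0.0 F [ 0.  -0.9  0.3]
 now-frame d [-0.0003 -0.0003  0.0514] rot [ 0.0006 -0.0017  0.002 ] | after-rot d [-0.0002 -0.0003  0.0514]
tin 0.03973077895550392 ((0.46834152936935425, -0.3654077351093292), (0.05592235177755356, 0.05590377748012543), 41.170162200927734)
```

Call:
servo_tool([
  {"delta_pos":[-0.0003,-0.0003,0.01],"rot":[0.0005,-0.0015,0.002]},
  {"delta_pos":[0,0,0.015],"rot":[0,0,0]},
  {"delta_pos":[0,0,0.012],"rot":[0,0,0]},
  {"delta_pos":[0,0,0.008],"rot":[0,0,0]},
  {"delta_pos":[0,0,0.004],"rot":[0,0,0]},
  {"delta_pos":[0,0,0.003],"rot":[0,0,0]},
  {"delta_pos":[0,0,0],"rot":[0,0,0]},
  {"delta_pos":[0,0,0],"rot":[0,0,0]},
  {"delta_pos":[0,0,0],"rot":[0,0,0]},
])

```text
time_s: 30.75
eef_pos: [0.6004, 0.2074, 0.0112]
orientation: [3.142, -0.0, 1.136]
force: [0.0, 0.4, 0.2]
grip_width: 0.993
finger_force: 0.0
```

Call:
servo_tool([
  {"delta_pos":[0,0,0],"rot":[0,0,0]},
  {"delta_pos":[0,0,0],"rot":[0,0,0]},
  {"delta_pos":[0,0,0],"rot":[0,0,0]},
  {"delta_pos":[0,0,0],"rot":[0,0,0]},
  {"delta_pos":[0,0,0],"rot":[0,0,0]},
  {"delta_pos":[0,0,0],"rot":[0,0,0]},
  {"delta_pos":[0,0,0],"rot":[0,0,0]},
], claw=0.055, squeeze=60)

```text
time_s: 31.33
eef_pos: [0.6005, 0.2074, 0.0115]
orientation: [3.141, -0.001, 1.136]
force: [0.5, 0.6, 5.5]
grip_width: 0.708
finger_force: 69.5
```

```bash
python3 -c "
from h import *
plan(.6003,.2073,.012,65.1,3)"
```

```text
spread [0. 0. 0.]
t 31.43 eef [0.6005 0.2074 0.0115] yaw 65.1 grip 60.5 69.5 F [ 0.5 -0.   6.1]
 now-frame d [-0.0002 -0.0002 -0.0005] rot [ 0.0005 -0.0005  0.    ] | after-rot d [-0.0002 -0.0002 -0.0005]
```

Call:
servo_tool([
  {"delta_pos":[0,0,-0.003],"rot":[0,0,0]},
  {"delta_pos":[0,0,-0.006],"rot":[0,0,0]},
  {"delta_pos":[0,0,-0.015],"rot":[0,0,0]},
  {"delta_pos":[0,0,-0.03],"rot":[0,0,0]},
  {"delta_pos":[0,0,-0.035],"rot":[0,0,0]},
  {"delta_pos":[0,0,-0.025],"rot":[0,0,0]},
  {"delta_pos":[0,0,-0.015],"rot":[0,0,0]},
  {"delta_pos":[0,0,0],"rot":[0,0,0]},
  {"delta_pos":[0,0,0],"rot":[0,0,0]},
  {"delta_pos":[0,0,0],"rot":[0,0,0]},
])

```text
time_s: 32.27
eef_pos: [0.5986, 0.2069, 0.1367]
orientation: [-3.137, 0.004, 1.136]
force: [0.0, -0.4, -2.2]
grip_width: 0.712
finger_force: 68.7
```

```bash
python3 -c "
from h import *
plan(.482,.3787,.13,160,4)
s=capture('side');a=capture('wrist')
cv2.imwrite('pics/b1.png',np.vstack([cv2.resize(s['image'][130:330,160:400],(720,600))[200:550],cv2.resize(a['image'],(720,450))[200:450]]))"
```

```text
spread [0.0001 0.     0.0002]
t 32.42 eef [0.5985 0.2069 0.1364] yaw 65.11 grip 60.8 68.7 F [ 0.3 -1.1 -1.7]
 now-frame d [ 0.1068 -0.1779  0.0069] rot [-7.4000e-03 -1.2000e-03 -1.6562e+00] | after-rot d [0.1682 0.1216 0.0064]
```

View pics/b1.png

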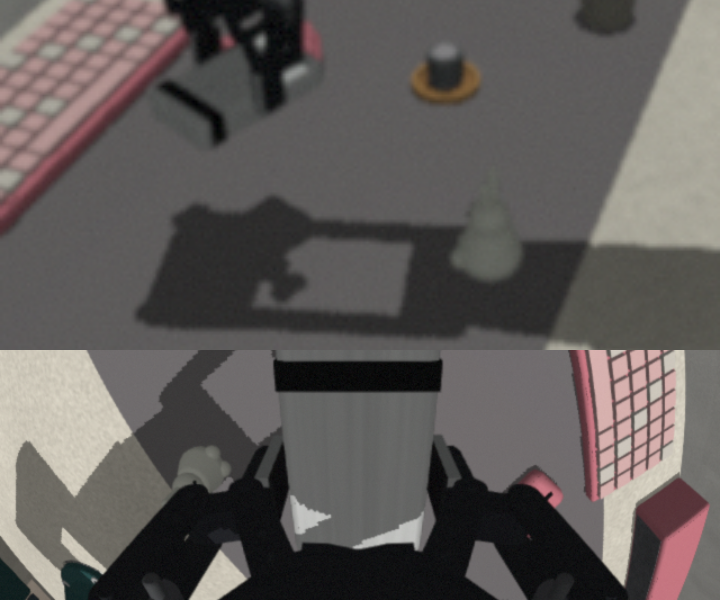

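The big drive is held level. I'll turn it, then carry it to the long cradle.

Call:
servo_tool([
  {"delta_pos":[0,0,0],"rot":[-0.004,0,-0.06]},
  {"delta_pos":[0,0,0],"rot":[-0.003,0,-0.11]},
  {"delta_pos":[0,0,0],"rot":[0,0,-0.11]},
  {"delta_pos":[0,0,0],"rot":[0,0,-0.11]},
  {"delta_pos":[0,0,0],"rot":[0,0,-0.11]},
  {"delta_pos":[0,0,0],"rot":[0,0,-0.11]},
  {"delta_pos":[0,0,0],"rot":[0,0,-0.11]},
  {"delta_pos":[0,0,0],"rot":[0,0,-0.11]},
  {"delta_pos":[0,0,0],"rot":[0,0,-0.11]},
  {"delta_pos":[0,0,0],"rot":[0,0,-0.11]},
  {"delta_pos":[0,0,0],"rot":[0,0,-0.11]},
  {"delta_pos":[0,0,0],"rot":[0,0,-0.11]},
  {"delta_pos":[0,0,0],"rot":[0,0,-0.11]},
  {"delta_pos":[0,0,0],"rot":[0,0,-0.11]},
  {"delta_pos":[0,0,0],"rot":[0,0,-0.11]},
  {"delta_pos":[0,0,0],"rot":[0,0,-0.056]},
])

```text
time_s: 33.85
eef_pos: [0.5997, 0.2072, 0.1385]
orientation: [-3.14, 0.005, 2.797]
force: [0.3, 0.3, -2.8]
grip_width: 0.705
finger_force: 68.6
```

Call:
servo_tool([
  {"delta_pos":[0.014,0.0101,0],"rot":[0,0,0]},
  {"delta_pos":[0.028,0.0203,0],"rot":[0,0,0]},
  {"delta_pos":[0.028,0.0203,0],"rot":[0,0,0]},
  {"delta_pos":[0.028,0.0203,0],"rot":[0,0,0]},
  {"delta_pos":[0.028,0.0203,0],"rot":[0,0,0]},
  {"delta_pos":[0.028,0.0203,0],"rot":[0,0,0]},
  {"delta_pos":[0.014,0.0101,0],"rot":[0,0,0]},
  {"delta_pos":[0,0,0.015],"rot":[0,0,0]},
  {"delta_pos":[0,0,0.025],"rot":[0,0,0]},
  {"delta_pos":[0,0,0.02],"rot":[0,0,0]},
  {"delta_pos":[0,0,0.01],"rot":[0,0,0]},
  {"delta_pos":[0,0,0],"rot":[0,0,0]},
  {"delta_pos":[0,0,0],"rot":[0,0,0]},
  {"delta_pos":[0,0,0],"rot":[0,0,0]},
  {"delta_pos":[0,0,0],"rot":[0,0,0]},
  {"delta_pos":[0,0,0],"rot":[0,0,0]},
  {"delta_pos":[0,0,0],"rot":[0,0,0]},
])

```text
time_s: 35.27
eef_pos: [0.4847, 0.3792, 0.0696]
orientation: [3.141, 0.007, 2.792]
force: [0.8, 0.0, -2.3]
grip_width: 0.71
finger_force: 68.6
```

```bash
python3 -c "
from h import *
plan(.482,.3787,.0175,160,4)"
```

```text
spread [0.0002 0.0001 0.0003]
t 35.42 eef [0.4845 0.3791 0.0692] yaw 159.98 grip 60.6 68.6 F [-0.   0.5 -2.8]
 now-frame d [ 0.0025 -0.0012  0.0516] rot [ 0.0003  0.0066 -0.0003] | after-rot d [ 0.0022 -0.0012  0.0517]
```

Call:
servo_tool([
  {"delta_pos":[0.0023,-0.0012,0.01],"rot":[0,0.0066,0]},
  {"delta_pos":[0,0,0.013],"rot":[0,0,0]},
  {"delta_pos":[0,0,0.012],"rot":[0,0,0]},
  {"delta_pos":[0,0,0.007],"rot":[0,0,0]},
  {"delta_pos":[0,0,0.004],"rot":[0,0,0]},
  {"delta_pos":[0,0,0.002],"rot":[0,0,0]},
  {"delta_pos":[0,0,0.001],"rot":[0,0,0]},
  {"delta_pos":[0,0,0],"rot":[0,0,0]},
  {"delta_pos":[0,0,0],"rot":[0,0,0]},
  {"delta_pos":[0,0,0],"rot":[0,0,0]},
  {"delta_pos":[0,0,0],"rot":[0,0,0]},
])

```text
time_s: 36.33
eef_pos: [0.4819, 0.3788, 0.02]
orientation: [3.141, -0.0, 2.792]
force: [-0.2, -0.1, -1.7]
grip_width: 0.705
finger_force: 68.6
```

```bash
python3 -c "
from h import *
plan(.482,.3787,.0175,160,4)
s=capture('side');a=capture('wrist')
cv2.imwrite('pics/b2.png',np.vstack([cv2.resize(s['image'][240:380,180:340],(720,630))[150:500],cv2.resize(a['image'],(720,450))[200:450]]))"
```

```text
spread [0.0001 0.0001 0.0001]
t 36.48 eef [0.4818 0.3787 0.0198] yaw 159.99 grip 60.4 68.6 F [-0.3 -0.6 -2. ]
 now-frame d [-0.0002  0.0001  0.0023] rot [-0.0001 -0.0003 -0.0002] | after-rot d [-0.0002  0.0001  0.0023]
```

View pics/b2.png

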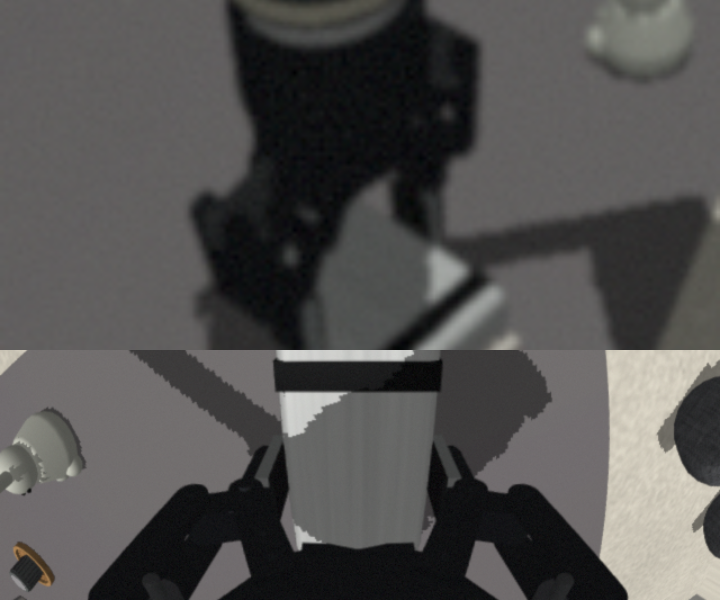

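The side view shows the drive (420,280) over the cradle, with the near lip just beyond it at (510,340). Lower the last 2.3 mm.

Call:
servo_tool([
  {"delta_pos":[0,0,0.0008],"rot":[0,0,0]},
  {"delta_pos":[0,0,0.0007],"rot":[0,0,0]},
  {"delta_pos":[0,0,0.0006],"rot":[0,0,0]},
  {"delta_pos":[0,0,0.0005],"rot":[0,0,0]},
  {"delta_pos":[0,0,0],"rot":[0,0,0]},
  {"delta_pos":[0,0,0],"rot":[0,0,0]},
  {"delta_pos":[0,0,0],"rot":[0,0,0]},
])

```text
time_s: 37.17
eef_pos: [0.4815, 0.3785, 0.0175]
orientation: [-3.141, -0.001, 2.792]
force: [-2.2, -2.4, 4.6]
grip_width: 0.709
finger_force: 69.5
```

Call:
servo_tool([
  {"delta_pos":[0,0,-0.0003],"rot":[0,0,0]},
  {"delta_pos":[0,0,0],"rot":[0,0,0]},
  {"delta_pos":[0,0,0],"rot":[0,0,0]},
  {"delta_pos":[0,0,0],"rot":[0,0,0]},
  {"delta_pos":[0,0,-0.01],"rot":[0,0,0]},
  {"delta_pos":[0,0,-0.025],"rot":[0,0,0]},
  {"delta_pos":[0,0,-0.035],"rot":[0,0,0]},
  {"delta_pos":[0,0,-0.035],"rot":[0,0,0]},
  {"delta_pos":[0,0,-0.035],"rot":[0,0,0]},
  {"delta_pos":[0,0,-0.035],"rot":[0,0,0]},
  {"delta_pos":[0.03,0,-0.02],"rot":[0,0,0]},
  {"delta_pos":[0.037,0.003,0],"rot":[0,0,0]},
  {"delta_pos":[0.037,0.003,0],"rot":[0,0,0]},
  {"delta_pos":[0.037,0.003,0],"rot":[0,0,0]},
  {"delta_pos":[0.037,0.003,0],"rot":[0,0,0]},
  {"delta_pos":[0.037,0.003,0],"rot":[0,0,0]},
  {"delta_pos":[0.037,0.003,0],"rot":[0,0,0]},
  {"delta_pos":[0.037,0.003,0],"rot":[0,0,0]},
  {"delta_pos":[0.02,0.003,0],"rot":[0,0,0]},
], claw=0.082)

```text
time_s: 38.75
eef_pos: [0.1959, 0.508, 0.2133]
orientation: [3.141, -0.003, 2.795]
force: [-0.0, 1.0, -0.3]
grip_width: 0.957
finger_force: 0.0
```

Run:
```python
from h import *
c=capture('top'); s=capture('side'); im=c['image']; P=cloud(c)
print(r.get_obs()['eef_pos'])
old=dict(np.load('top0.npz')); P0=cloud(old)
def blob(P,u,v,w,lo,hi):
    m=np.zeros(P.shape[:2],bool); m[v-w:v+w,u-w:u+w]=1; m&=(P[...,2]>lo)&(P[...,2]<hi); Q=P[m]
    k=cv2.minAreaRect(np.ascontiguousarray(Q[:,:2].astype(np.float32))); return np.median(Q[:,2]).round(4),np.round(k[0],4),np.round(k[1],4),round(k[2],1)
for n,a in dict(dial=(324,185,20,.033,.05),pocket=(390,157,20,.021,.04),tin=(447,205,25,.033,.05),big=(187,201,40,.025,.045)).items(): print(n,blob(P,*a))
for n,a in dict(rabbit=(254,221,18,.02,.1),plant=(377,218,18,.02,.1)).items(): print(n,blob(P0,*a),blob(P,*a))
g=lambda u,v:cv2.resize(im[v-30:v+30,u-32:u+32],(256,240),interpolation=cv2.INTER_CUBIC)
q=lambda u,v:cv2.resize(s['image'][v-30:v+30,u-32:u+32],(256,240),interpolation=cv2.INTER_CUBIC)
cv2.imwrite('pics/f.png',np.vstack([np.hstack([g(187,201),g(390,157),g(447,205)]),np.hstack([q(260,340),q(308,215),q(365,165)])]))
```

```text
[0.19644961 0.50821519 0.21313483]
dial (np.float64(0.0396), array([ 0.5286, -0.0193]), array([0.0285, 0.0285]), 89.3)
pocket (np.float64(0.0275), array([ 0.6063, -0.2125]), array([0.0702, 0.0353]), 49.9)
tin (np.float64(0.0399), array([ 0.4678, -0.3658]), array([0.054 , 0.0567]), 43.2)
big (np.float64(0.0311), array([0.4793, 0.3785]), array([0.0641, 0.1079]), 69.5)
rabbit (np.float64(0.0417), array([0.4221, 0.1799]), array([0.04  , 0.0438]), 71.4) (np.float64(0.0465), array([0.4218, 0.1805]), array([0.0406, 0.0428]), 72.6)
plant (np.float64(0.0606), array([ 0.425 , -0.1692]), array([0.0556, 0.0555]), 34.4) (np.float64(0.061), array([ 0.4247, -0.1688]), array([0.0556, 0.0553]), 36.0)
```

View pics/f.png

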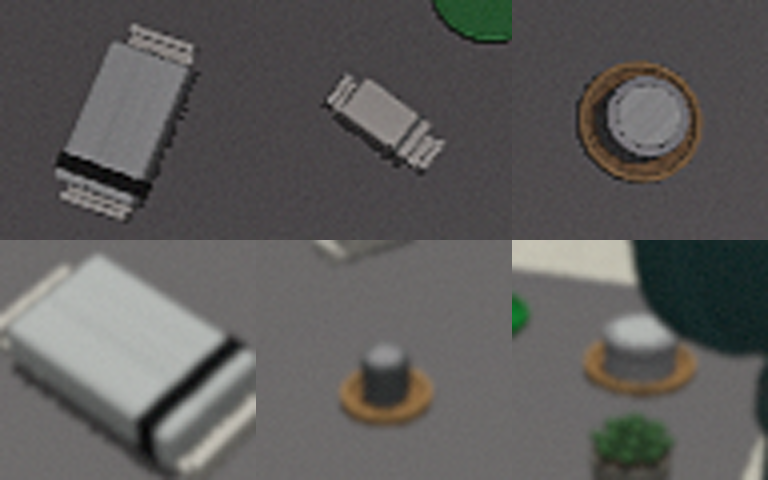

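The view shows all four in place: the big drive lies between its lips, the pocket drive is in its cradle, and the dial and tin stand in their brown dishes. One quick check of the lengthwise centring.

Run:
```python
from h import *
for i in range(3):
  c=capture('top'); P=cloud(c)
  for n,u,v,w,lo,hi,cx,cy,t in(('pocket',390,157,22,.0238,.04,.61,-.2103,53.4),('big',187,201,40,.026,.045,.482,.3787,160)):
    m=np.zeros(P.shape[:2],bool); m[v-w:v+w,u-w:u+w]=1; m&=(P[...,2]>lo)&(P[...,2]<hi); Q=P[m][:,:2]-[cx,cy]
    a=np.radians(t); l=Q@[np.cos(a),np.sin(a)]; k=Q@[-np.sin(a),np.cos(a)]
    print(n,'along',[np.percentile(l,p).round(4) for p in(1,99)],'across',[np.percentile(k,p).round(4) for p in(1,99)],'mean',l.mean().round(4),k.mean().round(4))
```

```text
pocket along [np.float64(-0.0281), np.float64(0.0297)] across [np.float64(-0.0152), np.float64(0.0182)] mean 0.0014 0.0014
big along [np.float64(-0.0498), np.float64(0.055)] across [np.float64(-0.0279), np.float64(0.0325)] mean 0.0029 0.0028
pocket along [np.float64(-0.0284), np.float64(0.03)] across [np.float64(-0.0155), np.float64(0.0183)] mean 0.0004 0.0016
big along [np.float64(-0.05), np.float64(0.055)] across [np.float64(-0.0281), np.float64(0.0326)] mean 0.0034 0.0026
pocket along [np.float64(-0.028), np.float64(0.0305)] across [np.float64(-0.0156), np.float64(0.0185)] mean 0.0002 0.0019
big along [np.float64(-0.0497), np.float64(0.0553)] across [np.float64(-0.0285), np.float64(0.0327)] mean 0.0032 0.0028
```

```bash
python3 -c "
from bench import job_done
print(job_done())"
```

```text
the job is handed in; nothing more can be done
None
```

I handed the job in at about 39 s: the dial, pocket drive, tin and big drive are each upright in their own place, within about 3 mm of centre by the last camera check, and the plant and rabbit have not moved.

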